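Release one can from the drinks rack

ROBOT

A 6-joint arm with a two-finger parallel gripper is mounted at the origin on the work surface. World frame = base frame: x ahead of the robot, y to its left, z up, the work surface at z = 0. Lengths are in m, angles in rad, forces in N, time in s.
With the tool pointing down it reaches from about 0.225 to 0.875 m from the base axis. Payload 3.4 kg.
Tool frame: the origin (TCP) lies midway between the tips of the shut fingers; the grasp point (between the pads) lies 19 mm behind it (manip.pinch_z is the z of the grasp point in the tool frame, in m); z points along the fingers, x is the direction in which the jaws open and shut, and the axes are right-handed (so a half turn about z gives the same grasp; the last joint's range is limited). The gripper opens to 85 mm and grips with 20 to 120 N. Pads are 22 mm wide; open, the fingers measure 114 mm over their backs; the gripper's body (76 mm by 85 mm) begins 54 mm behind the grasp point. The pads swing forward as they close: fully open they stand 13 mm farther back than shut.
Start: joints at [1.199, 0.276, 1.505, -0, 1.361, -0.121], TCP at [0.143, 0.557, 0.231] pointing down, gripper open.
Joint ranges: [-2.89, 2.89], [-0.75, 2.08], [0.22, 2.7], [-1.18, 4.32], [0.11, 2.71], [-2.7, 2.7]. Speed limits (rad/s): [2.57, 2.57, 3.14, 3.14, 3.14, 3.14].

INTERFACE

Orientations are given as a unit quaternion [w, x, y, z].
In Python, from rig import manip gives the robot as it stands. The module is installed in compiled form; this text tells all that it offers.
- The arm moves only by the tool drive_tool, never from a script. Its argument "steps" is a list of rows, each a list of 5 numbers: the shift along the tool's x, y, z in mm, then the turn about the tool's z in rad, then the gripper command: -1 is shut, 1 is fully open, values between are in proportion. A call has 1 to 5 rows; each row is the pose to reach, as a shift and turn from the pose measured when the call began, along the tool's axes at that moment; what a row does not reach only later rows make up. A row lasts 1/10 s, in which the tool goes at most 50 mm and 8.59 degrees, less where a joint would pass 70% of its speed; a pose out of reach is approached as far as the arm can. A call with a gripper value outside its range is refused whole. The fingers move at their own pace and stop on an object; "squeeze" is the grip in N (left out, the last holds). Time passes only in rows, so rows that repeat a pose let the fingers close. It gives the time, the measured TCP pose, the force and the opening at its end, in the units of the state.
- manip.get_state(): the state, without advancing time (a new reading comes with each control period).
- manip.get_image(name): name is "scene" or "top" or "wrist"; returns the picture (420x560x3 uint8, blue, green, red); there is no depth.
- manip.get_calibration(name): a dict with "camera_matrix" (3x3 intrinsics, pixels), "rvec" (rotation vector, rad) and "tvec" (3), from world to camera coordinates, as OpenCV has them. Camera axes: x right, y down, z forward; pixel columns grow to the right and rows downward; lengths in m; the calibration is good to about 2 mm. A picture is of the moment at which its call begins: read the wrist's pose just before it. get_calibration takes no time and is no camera call; for the wrist camera it gives the pose at the moment of the call.
- manip.sign_off(): hands the job in, once; it reports no verdict.
Trained networks look in the newest picture that a camera, given by its name, has taken for a name from the list of things; names that differ only in an ending like _2 or _b are one class to them, and where a whole thing is asked for, a point or a joint stands for the part that bears it (a point fixed in the world has none). Each returns a list of dicts, best first, with "conf" (0 to 1); they miss things now and then, are a little off and sometimes report something else, mostly with a low value. They report only what shows in the picture. A call takes as long as a camera call.
- manip.masks_of(camera, name): "pixels" (420x560 bool, what is visible of it) and "location" ([column, row] in pixels, amid what is visible of it).
The state is a dict: "clock": time; "qpos": joint angles; "qd": joint speeds; "effort": joint torques, N m; "position": TCP position; "ee_rot": TCP orientation; "contact_force": force on the tool from outside, world axes, zero at the start; "moment": the same for the moment, N m; "width": finger opening in m.
Only numpy, scipy, OpenCV 4.12 (cv2) and the standard library are available. Lean on these libraries where they do the work, as an engineer would, in place of code of your own. Each camera call takes 0.05 s, during which the arm holds its last target.

TASK

A takeaway order needs one green drink: press down the pad at the raised back end of the rack lane that holds the green cans, and keep it down until the front can has rolled out under the gate into that lane's tray. Then let the pad come right up again, so that the gate closes and the cans behind roll down against it. Work only through the pad: do not touch the cans themselves, leave the orange lane shut, and leave everything else on the counter where it is.

Things in the scene. Friction and masses are not known exactly. Their poses are not given: they have to be found in the camera images.
- lane_green: Lane with the three green cans. Steel gravity rack 116 mm wide, sloping 9 deg down along +x to its outlet. Origin on the counter; x level towards the outlet, z up. Front can's centre rests at x +4, z 71 mm; outlet tray x +40 to +107, ended by a lip, where a released can's centre rests at x +84, z 58 mm; rear plate at x -146, press pad behind it at x -173. Cans' tops at most 117 mm high.
- pad_green (a point): Black ribbed rubber press pad, 50 mm (x, along the lane) by 80 mm, 7 mm thick, on the raised rear end of the green lane's rocker. Origin at the centre of its top face, z out of it; at rest 118 mm above the counter, front edge 9 deg low; at the stop 32 mm lower and 10 mm further to the lane's -x, rear edge 9 deg low. Needs about 2.5 N to start, 5 N at the stop; springs back.
- rocker_green (a joint): green lane's rocker, rad: 0 at rest (gate down, pad up) to 0.32 at the stop (pad down). Sprung rod yoke pivoting 102 mm ahead of the pad: pad down lifts the gate bar and raises a hold-back blade behind the front can, so one can leaves per stroke; over 0.29 lets it out, then about 0.5 s to the tray. Pad fully up: the other cans roll one place down.
- gate_green (a point): Middle of the green lane's gate bar, an 8 mm steel rod across the lane in front of the front can; it rises about 35 mm when the gate is fully up.
- green1: Front green drink can, lying across the green lane; 53 mm diameter, 90 mm long, about 0.2 kg; origin at its centre, y along its length (it turns as it rolls).
- green2: Second green drink can, lying across the green lane; 53 mm diameter, 90 mm long, about 0.2 kg; origin at its centre, y along its length (it turns as it rolls).
- green3: Third (rearmost) green drink can, lying across the green lane; 53 mm diameter, 90 mm long, about 0.2 kg; origin at its centre, y along its length (it turns as it rolls).
- lane_orange: Lane with the three orange cans. Steel gravity rack 116 mm wide, sloping 9 deg down along +x to its outlet. Origin on the counter; x level towards the outlet, z up. Front can's centre rests at x +4, z 71 mm; outlet tray x +40 to +107, ended by a lip, where a released can's centre rests at x +84, z 58 mm; rear plate at x -146, press pad behind it at x -173. Cans' tops at most 117 mm high.
- pad_orange (a point): Black ribbed rubber press pad, 50 mm (x, along the lane) by 80 mm, 7 mm thick, on the raised rear end of the orange lane's rocker. Origin at the centre of its top face, z out of it; at rest 118 mm above the counter, front edge 9 deg low; at the stop 32 mm lower and 10 mm further to the lane's -x, rear edge 9 deg low. Needs about 2.5 N to start, 5 N at the stop; springs back.
- rocker_orange (a joint): orange lane's rocker, rad: 0 at rest (gate down, pad up) to 0.32 at the stop (pad down). Sprung rod yoke pivoting 102 mm ahead of the pad: pad down lifts the gate bar and raises a hold-back blade behind the front can, so one can leaves per stroke; over 0.29 lets it out, then about 0.5 s to the tray. Pad fully up: the other cans roll one place down.
- gate_orange (a point): Middle of the orange lane's gate bar, an 8 mm steel rod across the lane in front of the front can; it rises about 35 mm when the gate is fully up.
- orange1: Front orange drink can, lying across the orange lane; 53 mm diameter, 90 mm long, about 0.2 kg; origin at its centre, y along its length (it turns as it rolls).
- orange2: Second orange drink can, lying across the orange lane; 53 mm diameter, 90 mm long, about 0.2 kg; origin at its centre, y along its length (it turns as it rolls).
- orange3: Third (rearmost) orange drink can, lying across the orange lane; 53 mm diameter, 90 mm long, about 0.2 kg; origin at its centre, y along its length (it turns as it rolls).
- loose_can: A green drink can standing upright on the counter beside the racks, 53 mm diameter, 90 mm tall; origin at the centre of its underside. Not part of the job.
- spray_bottle: Amber spray bottle with a black trigger head, 72 mm diameter, 196 mm tall, standing beside the racks; origin at the centre of its underside. Not part of the job.
- trays: Three nested black plastic food trays, 130 by 190 mm, 36 mm high; origin at the centre of the underside. Not part of the job.

How it is judged:
By the outcome, as a careful person would: the job done as asked, in the order asked, and still so for the second after the job is handed in, with the robot touching nothing.
It also fails if it takes over 32 s, if anything falls off the work surface, if the arm or the gripper's body presses on something with over 40 N, if the wrist force passes 120 N, or if a joint passes its speed limit or range.

## Working session

There is one attempt and no reset: what is moved stays moved. The work goes in short steps, Python scripts to look and compute and a tool call to move; the robot and the scene stay as the last step left them, time stands still between calls to the robot, and variables do not carry over. Pictures are saved under pics/ and viewed, and the job is handed in when it is done.

Besides the shell and the picture viewer there is one more tool, called after "Emit:" as name([rows], argument=value, ...), one row to a line, values as JSON. drive_tool: Moves the arm, as the interface text tells. Its arguments: {"type":"object","properties":{"steps":{"type":"array","items":{"type":"array","items":{"type":"number"}}},"squeeze":{"type":"number"}},"required":["steps"]}

```bash
mkdir -p pics
python3 - <<'E'
from rig import manip
import cv2
s=manip.get_state();print(s)
for n in("scene","top"):
    cv2.imwrite(f"pics/{n}0.png",manip.get_image(n))
    c=manip.get_calibration(n);print(n,c)
for q in ("pad_green","pad_orange","lane_green","lane_orange","green1","gate_green"):
    print(q,[(round(d['conf'],2),d['location'],int(d['pixels'].sum())) for d in manip.masks_of("top",q)])
E
```

```text
{'clock': 0.0, 'qpos': array([ 1.19901795e+00,  2.76599985e-01,  1.50613827e+00, -2.48600969e-05,
        1.36071192e+00, -1.20982224e-01]), 'qd': array([ 2.21464316e-03, -2.72189091e-04, -2.12450763e-05, -8.09496832e-05,
       -2.37692600e-04, -1.45442413e-04]), 'effort': array([-7.79829297e-04, -4.16775835e+01, -2.45807970e+01, -2.66126654e-04,
        1.07564570e-02, -1.14701773e-06]), 'position': array([0.14250852, 0.5565069 , 0.23043483]), 'ee_rot': array([ 4.87157230e-04,  7.89990240e-01,  6.13118715e-01, -7.90835159e-04]), 'contact_force': array([ 0.06548072, -0.42644044, -0.44056041]), 'moment': array([-0.03115097, -0.01436919,  0.03516262]), 'width': 0.08533215953018339}
scene {'camera_matrix': array([[390.56609568,   0.        , 278.87929707],
       [  0.        , 390.56609568, 209.92156378],
       [  0.        ,   0.        ,   1.        ]]), 'rvec': array([ 1.70173271,  1.82548489, -0.74020363]), 'tvec': array([-0.06872342, -0.35631062,  1.31707174])}
top {'camera_matrix': array([[473.56103513,   0.        , 275.96347842],
       [  0.        , 473.56103513, 215.27341339],
       [  0.        ,   0.        ,   1.        ]]), 'rvec': array([ 2.19039577, -2.17822516,  0.08295199]), 'tvec': array([0.11297842, 0.58938093, 1.34587259])}
pad_green [(0.7, [298.3, 240.1], 1075), (0.6, [357.1, 236.1], 823), (0.57, [333.4, 192.3], 2607)]
pad_orange [(0.67, [296.9, 240.6], 1181), (0.65, [329.3, 189.6], 2497)]
lane_green [(0.8, [334.8, 187.7], 2699)]
lane_orange [(0.83, [279.2, 200.5], 2663), (0.64, [295.7, 198.7], 624)]
green1 [(0.86, [353.8, 196.6], 592), (0.75, [352.2, 175.5], 593), (0.61, [356.1, 212.3], 663)]
gate_green [(0.9, [357.6, 235.3], 939)]
```

View pics/scene0.png

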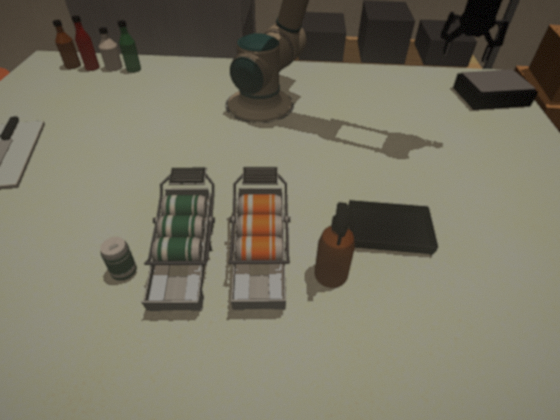

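View pics/top0.png

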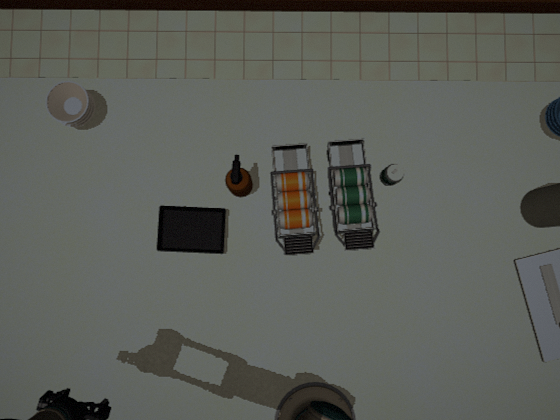

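The pictures show the green lane on the image right in the top view, with its pad near (359,239). The orange lane is next to it, with its pad near (299,243). I'll zoom in and locate the lane precisely.

```bash
cat > h.py <<'E'
import numpy as np,cv2
from rig import manip
def cal(n):
    c=manip.get_calibration(n);return c["camera_matrix"],np.array(c["rvec"]),np.array(c["tvec"])
def unproj(n,px,z):
    K,r,t=cal(n);R=cv2.Rodrigues(r)[0];C=-R.T@t
    d=R.T@np.linalg.inv(K)@np.array([px[0],px[1],1.]);return C+d*(z-C[2])/d[2]
def proj(n,P):
    K,r,t=cal(n);return cv2.projectPoints(np.array(P,float).reshape(-1,1,3),r,t,K,None)[0][:,0]
E
python3 - <<'E'
from h import *
im=cv2.imread("pics/top0.png");cv2.imwrite("pics/topz.png",cv2.convertScaleAbs(cv2.resize(im[125:265,260:420],None,fx=4.2,fy=4.2,interpolation=cv2.INTER_CUBIC),alpha=1.6))
im=cv2.imread("pics/scene0.png");cv2.imwrite("pics/scz.png",cv2.convertScaleAbs(cv2.resize(im[160:310,130:300],None,fx=4,fy=4,interpolation=cv2.INTER_CUBIC),alpha=1.3))
print(proj("top",[[0,0,0],[.5,0,0],[.5,-.2,0]]))
m=manip.masks_of("top","gate_green")
for q in ("pad_green","gate_green"):
  for cam in("top","scene"):
    for d in manip.masks_of(cam,q):
      ys,xs=np.where(d['pixels']);print(q,cam,round(d['conf'],2),d['location'],xs.min(),xs.max(),ys.min(),ys.max(),len(xs),unproj(cam,d['location'],.118),cv2.minAreaRect(np.c_[xs,ys].astype(np.float32)))
E
```

```text
[[315.71625989 422.65399685]
 [315.59169647 246.35407782]
 [384.05216487 246.73282629]]
pad_green top 0.7 [298.3, 240.1] 270 318 169 255 1075 [0.51534538 0.05629981 0.118     ] ((294.3621520996094, 212.16415405273438), (85.37348175048828, 44.007843017578125), 85.03025817871094)
pad_green top 0.6 [357.1, 236.1] 327 377 164 250 823 [ 0.52691161 -0.10106456  0.118     ] ((352.4829406738281, 207.36581420898438), (86.01524353027344, 43.21503829956055), 82.7468032836914)
pad_green top 0.57 [333.4, 192.3] 326 378 138 250 2607 [ 0.64453056 -0.03803281  0.118     ] ((350.9104919433594, 194.8310546875), (111.57569122314453, 46.37742614746094), 83.8844985961914)
pad_green scene 0.73 [185.7, 186.0] 144 214 167 265 1590 [ 0.55704391 -0.0987863   0.118     ] ((179.44808959960938, 215.7394256591797), (66.34173583984375, 99.83480834960938), 2.7702157497406006)
pad_green scene 0.57 [259.4, 180.6] 228 288 166 263 1155 [0.52648943 0.05809684 0.118     ] ((258.0, 214.5), (97.0, 60.0), 90.0)
gate_green top 0.9 [357.6, 235.3] 327 377 164 250 939 [ 0.52905951 -0.10241879  0.118     ] ((352.086181640625, 207.16476440429688), (85.8557357788086, 44.130767822265625), 82.61395263671875)
gate_green scene 0.82 [187.7, 185.1] 144 214 166 265 1709 [ 0.55381105 -0.09516537  0.118     ] ((179.9669189453125, 215.52919006347656), (66.12098693847656, 101.2399673461914), 3.5763344764709473)
gate_green scene 0.48 [256.4, 183.8] 227 289 166 263 1591 [0.53762427 0.05263362 0.118     ] ((257.9999694824219, 214.49996948242188), (96.99998474121094, 61.99999237060547), 90.0)
```

View pics/topz.png

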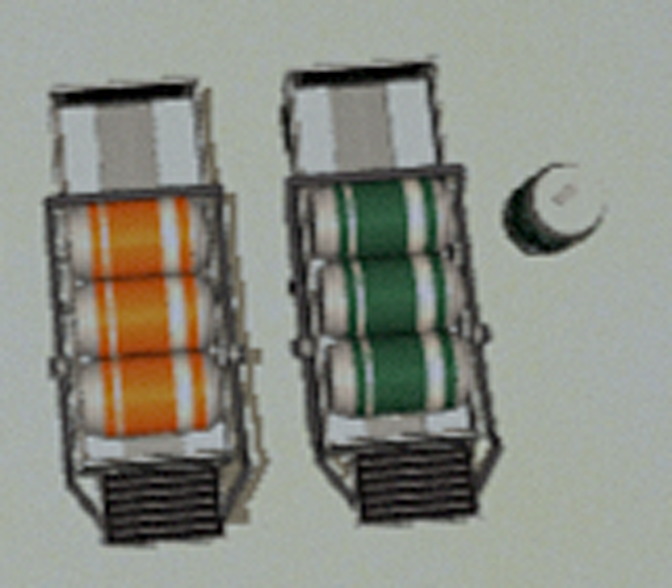

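View pics/scz.png

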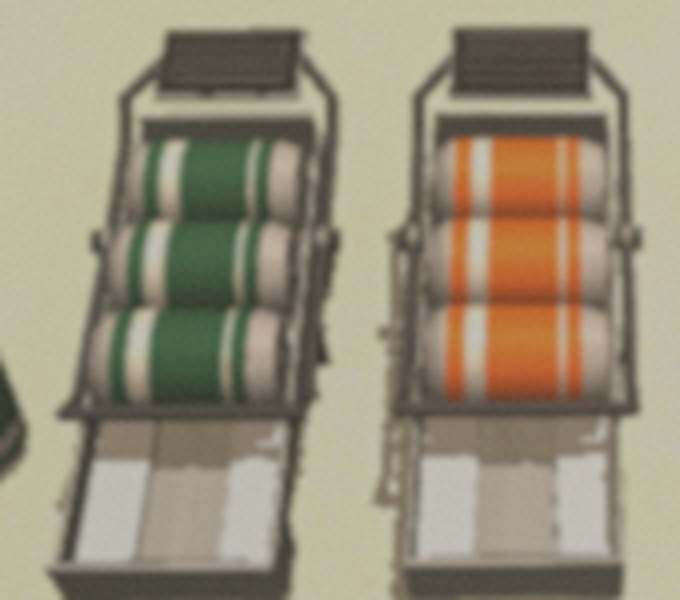

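Run:
```python
from h import *
T=lambda u,v:(260+u/4.2-.4,125+v/4.2-.4)
S=lambda u,v:(130+u/4-.4,160+v/4-.4)
P=[unproj("top",T(417,487),.118),unproj("scene",S(231,62),.118),
 unproj("top",T(384,217),.0975),unproj("top",T(395,296),.1058),unproj("top",T(403,373),.114)]
for p in P:print(p)
for a,b in((P[0],P[2]),(P[4],P[2])):
  d=b-a;print(np.linalg.norm(d[:2]),np.degrees(np.arctan2(d[1],d[0])))
# pad edges
for c in((357,461),(471,450),(478,517),(360,524)):print(unproj("top",T(*c),.118)[:2])
for c in((165,33),(300,34),(297,90),(160,86)):print('s',unproj("scene",S(*c),.118)[:2])
po=[unproj("top",T(163,502),.118),unproj("top",T(131,240),.0975)];print(po)
print('sb',unproj("top",(238,180),.0))
```

```text
[ 0.51503524 -0.10575614  0.118     ]
[ 0.52081067 -0.10358479  0.118     ]
[ 0.691653  -0.0891216  0.0975   ]
[ 0.63876124 -0.09458736  0.1058    ]
[ 0.58812441 -0.09802617  0.114     ]
0.17739938312512518 5.3804630485575755
0.10391083056063995 4.915951676758417
[ 0.53137636 -0.06762518]
[ 0.5387947  -0.14038011]
[ 0.49618831 -0.14442906]
[ 0.49133308 -0.0693228 ]
s [ 0.49871261 -0.14657919]
s [ 0.49336152 -0.0703112 ]
s [ 0.54125328 -0.06238195]
s [ 0.54397928 -0.13746987]
[array([0.50460561, 0.05598558, 0.118     ]), array([0.67554293, 0.07621456, 0.0975    ])]
sb [0.69408145 0.22880028 0.        ]
```

Emit:
drive_tool([
  [-34,33,0,0,-1],
  [-68,66,0,0,-1],
  [-102,99,0,0,-1],
  [-136,132,0,0,-1],
  [-170,165,0,0,-1],
], squeeze=20)

```text
clock: 1.15
position: [0.2609, 0.3499, 0.2315]
ee_rot: [0.0, 0.79, 0.613, 0.001]
contact_force: [0.2, 0.4, -0.3]
width: 0.0123
```

Emit:
drive_tool([
  [-34,33,0,0,-1],
  [-68,66,0,0,-1],
  [-102,99,0,0,-1],
  [-136,132,0,0,-1],
  [-170,165,0,0,-1],
])

```text
clock: 1.65
position: [0.3794, 0.1426, 0.2319]
ee_rot: [0.0, 0.79, 0.613, 0.001]
contact_force: [0.7, 0.4, 0.2]
width: 0.0
```

```bash
cat >> h.py <<'E'
from scipy.spatial.transform import Rotation as Ro
def rel(p):
    s=manip.get_state();w,x,y,z=s['ee_rot'];R=Ro.from_quat([x,y,z,w]).as_matrix()
    print('t',s['clock'],'pos',s['position'].round(4),'xang',np.degrees(np.arctan2(R[1,0],R[0,0])).round(1),'zax',R[:,2].round(3),'F',s['contact_force'].round(2),'w',s['width'],'shift mm',(R.T@(np.array(p)-s['position'])*1000).round(1))
E
python3 -c "
from h import *
rel([.512,-.105,.17])"
```

```text
t 1.65 pos [0.3794 0.1426 0.2319] xang 75.7 zax [ 0.002  0.001 -1.   ] F [0.68 0.42 0.17] w 5.30061224323356e-06 shift mm [-207.2  189.6   62. ]
```

Emit:
drive_tool([
  [-35,32,0,0,-1],
  [-70,64,0,0,-1],
  [-105,96,0,0,-1],
  [-140,128,0,0,-1],
  [-170,156,0,0,-1],
])

```text
clock: 2.15
position: [0.4894, -0.0632, 0.2322]
ee_rot: [0.001, 0.79, 0.613, 0.001]
contact_force: [-0.1, 1.1, 0.9]
width: -0.0003
```

Emit:
drive_tool([
  [-20,18,0,-0.1,-1],
  [-37,33,0,-0.22,-1],
  [-37,33,0,-0.35,-1],
  [-37,33,0,-0.35,-1],
  [-37,33,0,-0.35,-1],
])

```text
clock: 2.65
position: [0.512, -0.107, 0.2322]
ee_rot: [0.001, 0.672, 0.74, 0.001]
contact_force: [0.2, 0.9, -0.2]
width: 0.0004
```

```bash
python3 -c "
from h import *
rel([.512,-.105,.135])
for n in ('scene','wrist','top'): cv2.imwrite('pics/a_%s.png'%n,manip.get_image(n))
print(proj('wrist',[[.517,-.105,.118],[.512,-.105,.118]]))
im=cv2.imread('pics/a_scene.png');cv2.imwrite('pics/a_scz.png',cv2.resize(im[110:310,120:320],None,fx=3,fy=3))
"
```

```text
t 2.65 pos [ 0.512  -0.107   0.2322] xang 95.5 zax [ 0.003  0.001 -1.   ] F [ 0.22  0.93 -0.17] w 0.00038018880704437024 shift mm [ 2.  -0.1 97.2]
[[278.27449446 203.29220016]
 [278.87938278 197.56861903]]
```

View pics/a_wrist.png

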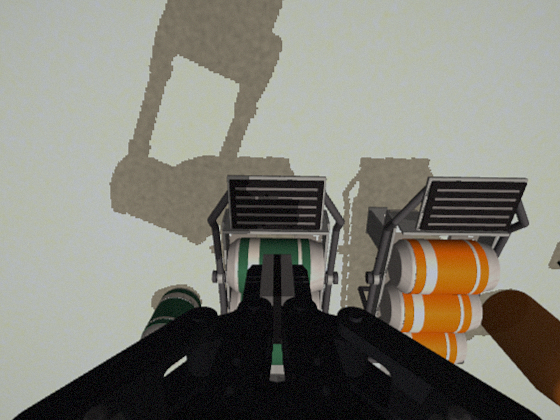

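View pics/a_scz.png

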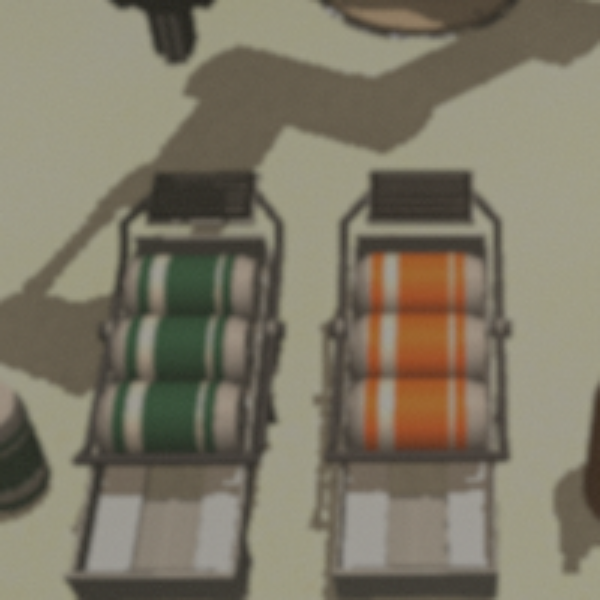

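The wrist view shows the pad centre at about (277,205), where I projected it. I'm descending to just above it.

Emit:
drive_tool([
  [2,0,35,0,-1],
  [2,0,70,0,-1],
  [2,0,95,0,-1],
  [2,0,100,0,-1],
  [2,0,100,0,-1],
])

```text
clock: 3.3
position: [0.5118, -0.1042, 0.1322]
ee_rot: [0.0, 0.672, 0.741, 0.001]
contact_force: [0.2, 0.6, -0.2]
width: 0.0001
```

Emit:
drive_tool([
  [0,0,6,0,-1],
  [0,0,12,0,-1],
  [0,0,18,0,-1],
  [0,0,24,0,-1],
  [0,0,30,0,-1],
])

```text
clock: 3.8
position: [0.511, -0.1043, 0.102]
ee_rot: [-0.0, 0.671, 0.741, 0.001]
contact_force: [-4.6, -0.6, 5.9]
width: -0.0001
```

```bash
python3 -c "
from h import *
rel([.512,-.105,.086])
cv2.imwrite('pics/b_wrist.png',manip.get_image('wrist'))
"
```

```text
t 3.8 pos [ 0.511  -0.1043  0.102 ] xang 95.6 zax [ 0.001  0.001 -1.   ] F [-4.6  -0.59  5.94] w -8.21282536630007e-05 shift mm [-0.9  0.9 16. ]
```

View pics/b_wrist.png

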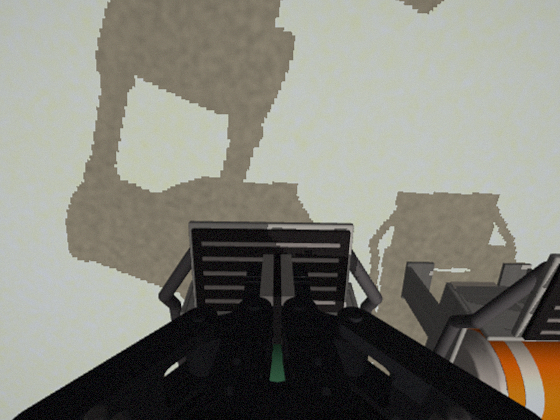

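The fingertips are on the pad. Next I press to the stop, following its arc backwards.

Emit:
drive_tool([
  [0,-2,5,0,-1],
  [0,-4,10,0,-1],
  [0,-5,14,0,-1],
  [0,-5,16,0,-1],
  [0,-5,16,0,-1],
])

```text
clock: 4.35
position: [0.5078, -0.1046, 0.0864]
ee_rot: [0.001, 0.672, 0.741, 0.002]
contact_force: [-0.2, 1.5, 9.0]
width: 0.0001
```

```bash
python3 -c "
from h import *
rel([.507,-.105,.084])
for n in ('scene','top'): cv2.imwrite('pics/c_%s.png'%n,manip.get_image(n))
im=cv2.imread('pics/c_scene.png');cv2.imwrite('pics/c_scz.png',cv2.resize(im[110:310,120:320],None,fx=3,fy=3))
"
```

```text
t 4.35 pos [ 0.5078 -0.1046  0.0864] xang 95.6 zax [ 0.004  0.001 -1.   ] F [-0.18  1.55  9.03] w 0.00011367386268421154 shift mm [-0.3 -0.8  2.4]
```

View pics/c_scz.png

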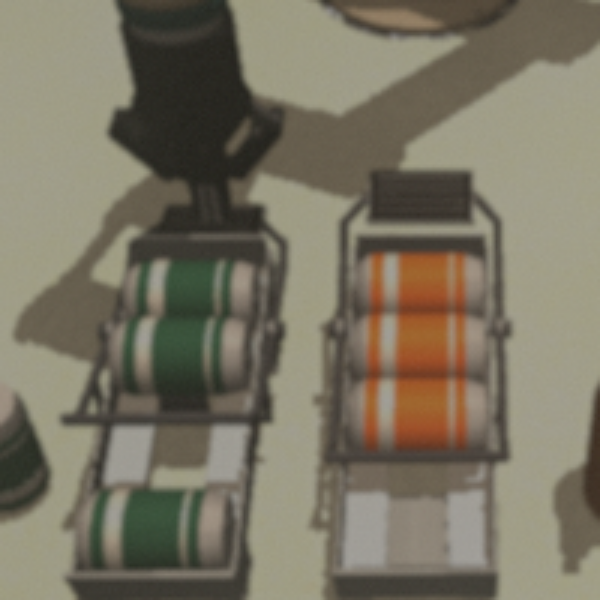

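The front can is in the tray, at about (155,525) in the crop, and the blade is holding the rest. I'll hold briefly to let it settle, then lift.

Emit:
drive_tool([
  [0,0,0,0,-1],
  [0,0,0,0,-1],
  [0,0,0,0,-1],
  [0,0,0,0,-1],
  [0,0,0,0,-1],
])

```text
clock: 4.95
position: [0.5079, -0.1045, 0.0868]
ee_rot: [0.001, 0.672, 0.741, 0.002]
contact_force: [-2.7, 0.0, 6.1]
width: -0.0002
```

Emit:
drive_tool([
  [0,2,-7,0,-1],
  [0,3,-14,0,-1],
  [0,4,-22,0,-1],
  [0,4,-30,0,-1],
  [0,4,-38,0,-1],
])

```text
clock: 5.45
position: [0.5122, -0.1042, 0.1254]
ee_rot: [0.002, 0.672, 0.741, 0.002]
contact_force: [-0.3, -0.2, -0.2]
width: 0.0
```

Emit:
drive_tool([
  [0,0,-15,0,-1],
  [0,0,-40,0,-1],
  [0,0,-70,0,-1],
  [0,0,-100,0,-1],
  [0,0,-110,0,-1],
])

```text
clock: 5.95
position: [0.5127, -0.1048, 0.2384]
ee_rot: [0.004, 0.672, 0.741, 0.003]
contact_force: [0.4, 0.4, 0.4]
width: -0.0001
```

Emit:
drive_tool([
  [0,0,0,0,-1],
  [0,0,0,0,-1],
  [0,0,0,0,-1],
  [0,0,0,0,-1],
  [0,0,0,0,-1],
])

```text
clock: 6.45
position: [0.5122, -0.1046, 0.2374]
ee_rot: [0.003, 0.672, 0.741, 0.003]
contact_force: [0.6, -0.4, -0.5]
width: -0.0
```

```bash
python3 -c "
from h import *
rel([.507,-.105,.084])
for n in ('scene','top'): cv2.imwrite('pics/d_%s.png'%n,manip.get_image(n))
im=cv2.imread('pics/d_scene.png');cv2.imwrite('pics/d_scz.png',cv2.resize(im[110:310,120:320],None,fx=3,fy=3))
"
```

```text
t 6.45 pos [ 0.5122 -0.1046  0.2374] xang 95.6 zax [ 0.008  0.    -1.   ] F [ 0.61 -0.4  -0.49] w -3.716416397012237e-05 shift mm [  0.2  -6.5 153.3]
```

View pics/d_scz.png

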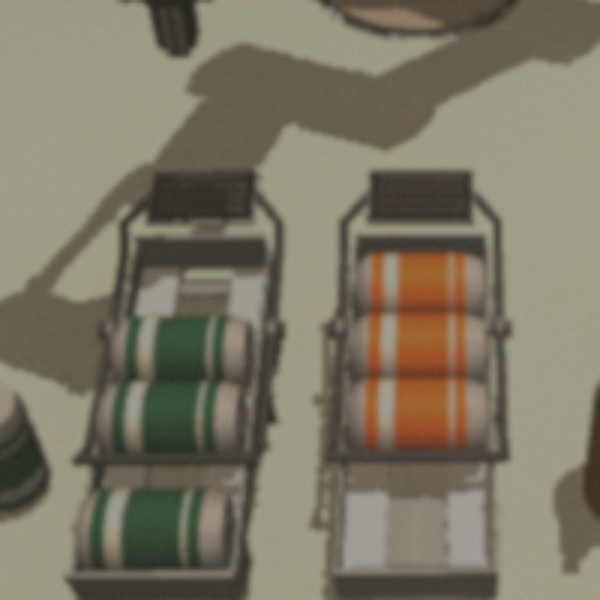

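View pics/d_top.png

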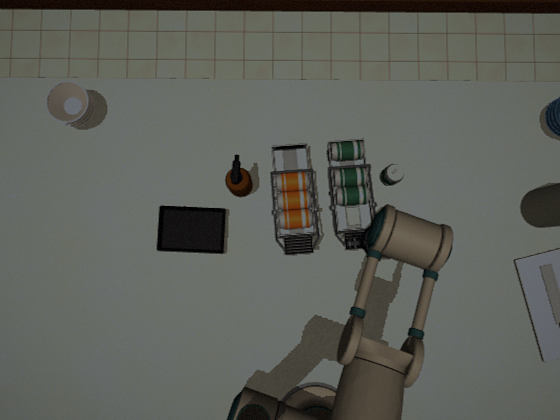

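The pad is back up at (200,195) in the crop and the gate is closed. Two cans have rolled down against it and one is in the tray. Everything else is where it was.

```bash
python3 -c "
from rig import manip
print(manip.sign_off())"
```

```text
the job is handed in; nothing more can be done
None
```

I dispensed one green can and handed the job in after about 6.5 s. With the gripper shut, I pressed the green pad down to its stop and held it until the front can was in the tray. Then I lifted clear so the pad could spring back. The upward force I last read on the tool was about 6–9 N during the press.

The last pictures show:
- **Green lane:** one can is in the tray, the pad is fully up and the gate is down. The other two cans have rolled down against the gate.
- **Everything else:** the orange lane is still shut, and the loose can, spray bottle and trays look to be where they were.
- **Robot:** the arm stands clear of the rack, with the fingertips about 12 cm above the pad and the force reading near zero.

The mask networks mixed up the two pads: asked for the green one, they ranked the orange one first. I used pad positions read from the pictures instead. The top and scene cameras agreed to about 6 mm, and the wrist camera confirmed the position. No other check failed.

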